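# Zero the roller gauge, then press a feed roller into its V-saddle

### The arm

A 6-joint arm with a two-finger parallel gripper is mounted at the origin on the work surface. World frame = base frame: x ahead of the robot, y to its left, z up, the work surface at z = 0. Lengths are in m, angles in rad, forces in N, time in s.
With the tool pointing down it reaches from about 0.3 to 0.875 m from the base axis. Payload 6.4 kg.
Tool frame: the origin (TCP) lies at the very end of the fingers, on their centre line; the grasp point (between the pads) lies bot.tcp_to_grasp behind it (bot.tcp_to_grasp is the distance from the TCP to the grasp point, in m); z points along the fingers, y is the direction in which the jaws open and shut (so a half turn about z gives the same grasp; the last joint's range is limited). The gripper opens to 88 mm and grips with 3 to 60 N. Pads are 18 mm wide; open, the fingers measure 123 mm over their backs; the gripper's body (75 mm by 187 mm) begins 45 mm behind the grasp point.
Start: joints at [1.076, 0.181, 1.607, -0, 1.354, -0.206], TCP at [0.164, 0.551, 0.239] pointing down, gripper open.
Joint ranges: [-2.99, 2.99], [-0.89, 2.07], [0.3, 2.58], [-1.14, 4.28], [0, 2.63], [-3.12, 3.12]. Speed limits (rad/s): [2.57, 2.57, 3.01, 3.14, 3.14, 3.14].

### API

Orientations are given as a unit quaternion [x, y, z, w].
In Python, from station import bot gives the robot as it stands. The module is installed in compiled form; this text tells all that it offers.
- The arm moves only by the tool play_rows, never from a script. Its argument "rows" is a list of rows, each a list of 3 entries, a list of its own where there are three numbers: the shift along the tool's x, y, z in m, then the turn, a rotation vector about the tool's x, y, z in degrees, then the finger opening in m, from 0 to 0.0881. A call has 1 to 8 rows; each row is the pose to reach, as a shift and turn from the pose measured when the call began, along the tool's axes at that moment; what a row does not reach only later rows make up. A row lasts 1/10 s, in which the tool goes at most 50 mm and 8.59 degrees, less where a joint would pass 70% of its speed; a pose out of reach is approached as far as the arm can. A call with a gripper value outside its range is refused whole. The fingers move at their own pace and stop on an object; "grip_force" is the grip in N (left out, the last holds). Time passes only in rows, so rows that repeat a pose let the fingers close. It gives the time, the measured TCP pose, the force and the opening at its end, in the units of the state.
- bot.read_state(): the state, without advancing time (a new reading comes with each control period).
- bot.capture(name): name is "side" or "top"; returns the picture (480x640x3 uint8, red, green, blue); there is no depth.
- bot.camera_info(name): a dict with "intrinsics" (3x3 intrinsics, pixels), "position" and "orientation" of the camera in the world. Camera axes: x right, y up, looking along -z (the intrinsics and any distortion apply to the point x, -y, -z); pixel columns grow to the right and rows downward; lengths in m; the calibration is good to about 2 mm. A picture is of the moment at which its call begins. camera_info takes no time and is no camera call.
- bot.finish_job(): hands the job in, once; it reports no verdict.
Trained networks look in the newest picture that a camera, given by its name, has taken for a name from the list of things; names that differ only in an ending like _2 or _b are one class to them, and where a whole thing is asked for, a point or a joint stands for the part that bears it (a point fixed in the world has none). Each returns a list of dicts, best first, with "confidence" (0 to 1); they miss things now and then, are a little off and sometimes report something else, mostly with a low value. They report only what shows in the picture. A call takes as long as a camera call. They do not tell look-alikes from the thing itself.
- bot.regions_of(camera, target): "pixels" (480x640 bool, what is visible of it).
- bot.landmark_of(camera, target): "location" ([x, y, z] in m, in the coordinates of the camera as it stood for that picture, good to about 4 mm: a listed point, or the origin of a listed thing).
The state is a dict: "time": time; "joint_positions": joint angles; "joint_vel": joint speeds; "effort": joint torques, N m; "position": TCP position; "orientation": TCP orientation; "ft_force": force on the tool from outside, world axes, zero at the start; "torque": the same for the moment, N m; "opening": finger opening in m.
Only numpy, scipy, OpenCV 4.12 (cv2) and the standard library are available. Lean on these libraries where they do the work, as an engineer would, in place of code of your own. Each camera call takes 0.05 s, during which the arm holds its last target.

### The job

Ready the roller gauge while its V-saddle is empty: press the green, then the yellow, then the blue key on its box, one at a time and each right down, never the red one. Then take the orange roller out of its white cradle, lay it gently in the gauge's sprung V-saddle, centred and lying along the V, and push down on the roller so that it bears firmly on both sides of the V and the saddle sinks at least halfway down its 10 mm travel. Finish while still holding it pressed there, and leave the glue bottle, screwdriver and jar where they are.

Things in the scene. Friction and masses are not known exactly. Their poses are not given: they have to be found in the camera images.
- roller: Orange feed roller from a craft cutting machine: a hard cylinder 36 mm in diameter and 140 mm long, with a bare steel stub (12 mm diameter, 16 mm long) at each end; about 0.25 kg. Origin at its middle on its axis; its x axis runs along the roller (it may have rolled about it). It starts lying in the cradle.
- cradle: Fixed white-painted cradle the roller starts in: base 165 x 90 x 12 mm, with two V-notched end supports 16 mm thick, centred 58 mm either side of the middle, so the middle 100 mm of the roller is free for fingers, its axis 35 mm above the top of the base. Origin under the middle of the base, x along the roller. The roller's axis lies 47.5 mm above the bench here. Gauge and cradle stand left and right of the readout box, either way round.
- gauge: Fixed roller gauge: a blue base plate 170 x 110 x 14 mm with the sprung V-saddle above it. Origin under the middle of the base, x along the V.
- saddle_seat (a point): Point in the sprung V-saddle (it moves with the saddle) where the middle of the roller's axis lies when the roller is fully seated, 90.5 mm above the bench with the saddle up; x axis along the V. The saddle is an aluminium plate 130 x 66 mm, its top 37 mm below this point, with two steel 90-degree V's, each 20 mm thick, centred 52 mm either side of the middle: the 84 mm between them is open for fingers. The V's mouth is about 57 mm wide, its upper edges 3 mm above this point.
- saddle (a joint): How far the V-saddle has been pushed down on its spring, m: 0 up, 0.010 at the stop. It takes about 5 N on the saddle to start it and 13 N to reach the stop (0.8 N per mm), the roller's own weight of about 2.5 N included, so the roller alone does not sink it.
- vface_left: The polished steel faces on the +y side of the saddle's V (both V's together): one of the two contact lines of the roller. Origin at the middle of the saddle plate's underside, 45 mm above the bench with the saddle up.
- vface_right: The same on the -y side: the other contact line. Same origin. A roller still gripped even 1 mm to one side bears on one side of the V only; let go, it settles into the V by itself and lies there stably, and a push on its top (18 mm above saddle_seat) with the closed fingertips then loads both sides.
- readout: The gauge's grey readout box, fixed to the bench, 100 x 195 x 35 mm, with a small dark screen along its far edge and four round keys in a row along its y axis, 46 mm apart; the colours are in any order. Origin under its middle.
- key_green_top (a point): Middle of the top of the green key, a round spring key 26 mm in diameter, 57 mm above the bench when up, moving straight down; wakes the gauge, pressed first.
- key_green (a joint): How far the green key is pressed, m: 0 up, 0.006 fully down; about 1.5 N to start it, 5 N to push it fully down; it springs back.
- key_yellow_top (a point): Middle of the top of the yellow key, a round spring key 26 mm in diameter, 57 mm above the bench when up, moving straight down; picks the mode, pressed second.
- key_yellow (a joint): How far the yellow key is pressed, m: 0 up, 0.006 fully down; about 1.5 N to start it, 5 N to push it fully down; it springs back.
- key_blue_top (a point): Middle of the top of the blue key, a round spring key 26 mm in diameter, 57 mm above the bench when up, moving straight down; zeroes the gauge, pressed third.
- key_blue (a joint): How far the blue key is pressed, m: 0 up, 0.006 fully down; about 1.5 N to start it, 5 N to push it fully down; it springs back.
- key_red_top (a point): Middle of the top of the red key, a round spring key 26 mm in diameter, 57 mm above the bench when up, moving straight down; wipes the memory: never to be pressed.
- key_red (a joint): How far the red key is pressed, m: 0 up, 0.006 fully down; about 1.5 N to start it, 5 N to push it fully down; it springs back.
- glue: Bystander: white glue bottle with orange cap, 48 mm across, 110 mm tall, standing loose; origin under it.
- screwdriver: Bystander: screwdriver with blue handle, 170 mm long, lying loose; origin under its middle.
- jar: Bystander: amber jar with steel lid, 60 mm across, 65 mm tall, standing loose; origin under it.
There are look-alikes about, which are no part of the job. Several things have the shape of the roller; the one meant has the colours described above.

How it is judged:
By the outcome, as a careful person would: the job done as asked, in the order asked, and still so for the second after the job is handed in, while the arm keeps its last pose, push and grip.
It also fails if it takes over 67 s, if anything falls off the work surface, if the arm or the gripper's body presses on something with over 40 N, if the wrist force passes 120 N, or if a joint passes its speed limit or range.

## Working session

There is one attempt and no reset: what is moved stays moved. The work goes in short steps, Python scripts to look and compute and a tool call to move; the robot and the scene stay as the last step left them, time stands still between calls to the robot, and variables do not carry over. Pictures are saved under pics/ and viewed, and the job is handed in when it is done.

Besides the shell and the picture viewer there is one more tool, called after ">>>" as a command line: name --argument value ..., lists and objects as JSON in quotes. play_rows: Moves the arm, as the interface text tells. Its arguments: {"type":"object","properties":{"rows":{"type":"array","items":{"type":"array"}},"grip_force":{"type":"number"}},"required":["rows"]}

```bash
mkdir -p pics; cat > h.py <<'E'
import numpy as np, cv2
from scipy.spatial.transform import Rotation as R
from station import bot
def cam(n):
    c=bot.camera_info(n); return np.array(c['intrinsics']),np.array(c['position']),R.from_quat(c['orientation']).as_matrix(),c
def c2w(n,p):
    K,t,M,_=cam(n); return M@np.array(p)+t
def ray(n,u,v,z):
    K,t,M,_=cam(n); d=np.linalg.inv(K)@[u,v,1]; d=M@(d*[1,-1,-1]); s=(z-t[2])/d[2]; return t+s*d
def proj(n,P):
    K,t,M,_=cam(n); q=M.T@(np.array(P)-t); q=q*[1,-1,-1]; q=K@q; return q[:2]/q[2]
def save(n,f):
    im=bot.capture(n); cv2.imwrite('pics/'+f,im[:,:,::-1]); return im
E
python3 - <<'E'
from h import *
for n in('side','top'):
    save(n,n+'0.png'); print(bot.camera_info(n))
    for t in ['roller','cradle','gauge','saddle_seat','readout','key_green_top','key_yellow_top','key_blue_top','key_red_top','glue','screwdriver','jar']:
        for d in bot.landmark_of(n,t)[:3]: print(n,t,round(d['confidence'],2),c2w(n,d['location']).round(4),proj(n,c2w(n,d['location'])).round(0))
s=bot.read_state();print(s);print(bot.tcp_to_grasp)
E
```

```text
{'intrinsics': array([[598.59573138,   0.        , 315.53048239],
       [  0.        , 598.59573138, 243.10925463],
       [  0.        ,   0.        ,   1.        ]]), 'position': array([ 0.30063523, -0.9561844 ,  1.0171018 ]), 'orientation': array([ 0.38016753, -0.03305213, -0.0996733 ,  0.91893712])}
side roller 0.89 [ 0.2204 -0.4255  0.0137] [218. 441.]
side roller 0.86 [ 0.4812 -0.4295  0.0178] [360. 413.]
side roller 0.76 [ 0.5344 -0.2506  0.0455] [363. 323.]
side cradle 0.59 [ 0.5416 -0.2577 -0.0051] [366. 340.]
side gauge 0.64 [0.4828 0.2506 0.0012] [294. 188.]
side saddle_seat 0.75 [0.4843 0.2452 0.0881] [293. 163.]
side readout 0.94 [ 0.4652 -0.0166 -0.0032] [307. 262.]
side key_green_top 0.49 [0.459  0.0622 0.0498] [297. 223.]
side key_green_top 0.4 [0.4541 0.0099 0.052 ] [300. 238.]
side key_yellow_top 0.66 [0.4576 0.0583 0.0489] [297. 225.]
side key_blue_top 0.57 [ 0.441  -0.0807  0.0573] [301. 266.]
side key_red_top 0.44 [ 0.4494 -0.0342  0.0542] [301. 251.]
side key_red_top 0.28 [ 0.5345 -0.2543  0.0484] [364. 323.]
side glue 0.77 [7.156e-01 1.909e-01 2.000e-04] [385.
[... 1362 characters left out ...]
41] [355. 173.]
{'time': 1.3, 'joint_positions': array([ 1.07570432e+00,  1.80790743e-01,  1.60698419e+00, -4.49076940e-07,
        1.35375668e+00, -2.06302468e-01]), 'joint_vel': array([-0.0007832 ,  0.00014633, -0.00092236,  0.00066443, -0.00059881,
       -0.00083086]), 'effort': array([-6.09289928e-04, -4.33818412e+01, -3.42178774e+01,  7.02872034e-02,
        3.09054146e-02, -3.72346267e-05]), 'position': array([0.16375753, 0.55122553, 0.23872732]), 'orientation': array([1.43893476e-01, 9.89593182e-01, 2.85890229e-05, 1.06918866e-05]), 'ft_force': array([ 0.58471986, -0.21042598, -0.25437234]), 'torque': array([0.00332033, 0.00690737, 0.0083296 ]), 'opening': 0.08808065185282984}
0.0187
```

View pics/side0.png

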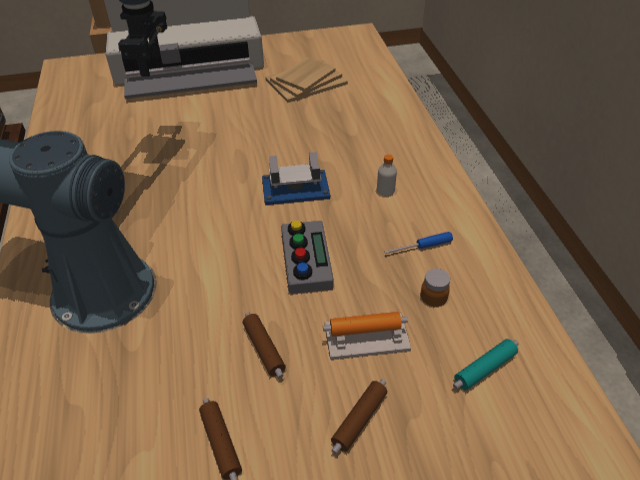

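View pics/top0.png

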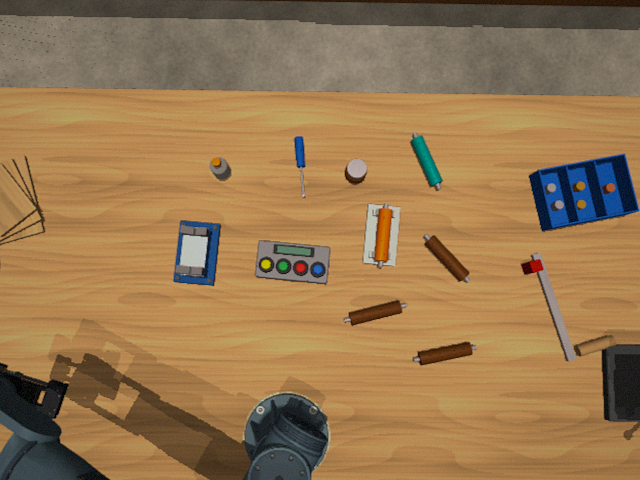

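Both views show the same layout. The keys run yellow, green, red, blue, at (266,265) to (318,269) in the top view. The orange roller is at (383,236) and the gauge at (197,253). Next I'll refine these by colour.

```bash
python3 - <<'E'
from h import *
rng={'yellow':((22,120,60),(34,255,255)),'green':((50,120,40),(75,255,255)),'blue':((105,120,40),(122,255,255)),'red':((0,170,60),(5,255,255)),'orange':((8,200,120),(16,255,255))}
roi={'top':{'k':(255,240,330,285),'roller':(360,200,402,270),'g':(170,215,225,290)},'side':{'k':(280,215,335,290),'roller':(320,305,412,345),'g':(255,145,335,205)}}
for n in('side','top'):
    hsv=cv2.cvtColor(cv2.imread(f'pics/{n}0.png'),cv2.COLOR_BGR2HSV)
    for c,(lo,hi) in rng.items():
        x0,y0,x1,y1=roi[n]['roller' if c=='orange' else 'k']
        m=cv2.inRange(hsv[y0:y1,x0:x1],lo,hi)
        if c=='orange': cand=m
        nl,l,st,ce=cv2.connectedComponentsWithStats(m); 
        if nl<2: print(n,c,'none');continue
        k=1+np.argmax(st[1:,4]); u=ce[k]+[x0,y0]
        z=.0475 if c=='orange' else .055
        P=ray(n,*u,z); print(n,c,st[k],u.round(1),P.round(4))
        if c=='orange':
            pts=np.argwhere(l==k)[:,::-1]+[x0,y0]
            W=np.array([ray(n,*p,z)[:2] for p in pts]);w=W-W.mean(0);d=np.linalg.svd(w,full_matrices=False)[2][0]
            print('yaw',np.degrees(np.arctan2(d[1],d[0])))
    x0,y0,x1,y1=roi[n]['g']
    m=cv2.inRange(hsv[y0:y1,x0:x1],(100,120,30),(125,255,255))
    pts=(np.argwhere(m)[:,::-1]+[x0,y0])
    W=np.array([ray(n,*p,.014)[:2] for p in pts],np.float32)
    r=cv2.minAreaRect(W*1000);print('gauge',r)
    for t in('roller','cradle','gauge','saddle_seat','readout'):
        for d in bot.landmark_of(n,t)[:6]: print(t,round(d['confidence'],2),c2w(n,d['location']).round(4))
    im=cv2.imread(f'pics/{n}0.png')
    c=(150,190,420,300) if n=='top' else (240,130,420,365)
    im=im[c[1]:c[3],c[0]:c[2]]; f=min(800/im.shape[1],600/im.shape[0]); cv2.imwrite(f'pics/{n}0z.png',cv2.resize(im,None,fx=f,fy=f,interpolation=cv2.INTER_CUBIC)[:600,:800]); print('zoom',f,c)
E
```

```text
side yellow [11  6 11  9 85] [296. 225.] [0.4538 0.0519 0.055 ]
side green [ 13  18  11  11 102] [297.9 238.3] [0.4499 0.0075 0.055 ]
side blue [ 17  47  12  12 116] [302.1 267.6] [ 0.4418 -0.0838  0.055 ]
side red [ 15  32  11  12 102] [300.  252.5] [ 0.4459 -0.038   0.055 ]
side orange [ 11   7  70  20 791] [368.2 321.9] [ 0.5444 -0.2524  0.0475]
yaw 175.43439149846603
gauge ((485.7855224609375, 239.60104370117188), (114.5198745727539, 166.77748107910156), 85.4891128540039)
roller 0.89 [ 0.2204 -0.4255  0.0137]
roller 0.86 [ 0.4812 -0.4295  0.0178]
roller 0.76 [ 0.5344 -0.2506  0.0455]
roller 0.62 [ 0.3301 -0.2343  0.0205]
roller 0.28 [ 0.7259 -0.0315  0.0026]
roller 0.24 [0.4544 0.0098 0.0537]
cradle 0.59 [ 0.5416 -0.2577 -0.0051]
gauge 0.64 [0.4828 0.2506 0.0012]
saddle_seat 0.75 [0.4843 0.2452 0.0881]
readout 0.94 [ 0.4652 -0.0166 -0.0032]
zoom 2.5531914893617023 (240, 130, 420, 365)
top yellow [ 6 19 10 10 80] [265.5 263.9] [0.4523 0.0587 0.055 ]
top green [23 21 10 10 78] [282.8 265.5] [0.4485 0.0129 0.055 ]
top blue [58 24 10 11 80] [317.5 269. ] [ 0.4403 -0.0789  0.055 ]
top red [41 23 10 10 76] [300.2 267.3] [ 0.4443 -0.0331  0.055 ]
top orange [ 15   8  17  53 488] [383.  234.1] [ 0.5364 -0.2538  0.0475]
yaw 174.8914276213136
gauge ((484.1491394042969, 249.50364685058594), (108.30906677246094, 166.53746032714844), 85.47085571289062)
roller 0.87 [ 0.7441 -0.3777  0.0184]
roller 0.82 [ 0.4777 -0.4345  0.0182]
roller 0.69 [ 0.3281 -0.2313  0.0192]
roller 0.66 [ 0.5354 -0.255   0.0496]
roller 0.64 [ 0.2195 -0.4198  0.0184]
cradle 0.72 [ 0.5378 -0.2603 -0.0025]
gauge 0.89 [0.4846 0.2504 0.0016]
saddle_seat 0.9 [0.486  0.2519 0.0927]
readout 0.6 [ 0.4659 -0.0087 -0.0027]
readout 0.2 [ 0.5337 -0.2542  0.0488]
zoom 2.962962962962963 (150, 190, 420, 300)
```

```bash
cat >> h.py <<'E'
def go(x,y,z,yaw=None):
    s=bot.read_state(); M=R.from_quat(s['orientation']); 
    d=M.inv().apply(np.array([x,y,z])-s['position'])
    if yaw is None: t=np.zeros(3)
    else:
        a=np.radians(yaw); Y=np.array([np.cos(a),np.sin(a),0]);Z=np.array([0,0,-1.]);X=np.cross(Y,Z)
        T=R.from_matrix(np.c_[X,Y,Z]); t=np.degrees((M.inv()*T).as_rotvec())
    print('t',round(s['time'],2),'pos',s['position'].round(4),'F',s['ft_force'].round(2),'op',round(s['opening'],4),'-> shift',d.round(4),'turn',t.round(2))
E
python3 -c "
from h import *
go(.4485,.012,.12,85.2)"
```

```text
t 1.8 pos [0.1638 0.5512 0.2387] F [-0.03  0.58  0.66] op 0.0878 -> shift [-0.4265 -0.4358  0.1187] turn [ -0.    -0.   -11.75]
```

View pics/top0z.png

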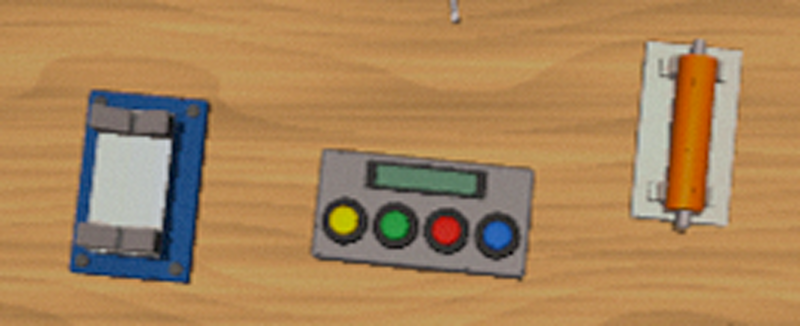

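The zoomed view shows the keys clearly in the order yellow, green, red, blue (zoomed x 344, 396, 446, 497). I'll move above green with the fingers closed.

>>> play_rows --rows '[[[-0.4265,-0.4358,0.06],[0,0,-11.75],0],[[-0.4265,-0.4358,0.06],[0,0,-11.75],0],[[-0.4265,-0.4358,0.06],[0,0,-11.75],0],[[-0.4265,-0.4358,0.06],[0,0,-11.75],0],[[-0.4265,-0.4358,0.06],[0,0,-11.75],0],[[-0.4265,-0.4358,0.06],[0,0,-11.75],0],[[-0.4265,-0.4358,0.06],[0,0,-11.75],0],[[-0.4265,-0.4358,0.06],[0,0,-11.75],0]]'

```text
time: 2.6
position: [0.3495, 0.199, 0.2]
orientation: [0.042, 0.999, 0.0, 0.001]
ft_force: [0.6, 0.0, 0.2]
opening: 0.0265
```

```bash
python3 -c "
from h import *
go(.4485,.012,.09,85.2)"
```

```text
t 2.6 pos [0.3495 0.199  0.2   ] F [0.65 0.04 0.24] op 0.0265 -> shift [-0.1141 -0.1781  0.11  ] turn [0.03 0.08 0.03]
```

>>> play_rows --rows '[[[-0.0285,-0.0445,0.01],[0,0,0],0],[[-0.057,-0.089,0.03],[0,0,0],0],[[-0.0856,-0.1336,0.06],[0,0,0],0],[[-0.1141,-0.1781,0.09],[0,0,0],0],[[-0.1141,-0.1781,0.11],[0,0,0],0],[[-0.1141,-0.1781,0.11],[0,0,0],0],[[-0.1141,-0.1781,0.11],[0,0,0],0]]'

```text
time: 3.3
position: [0.4478, 0.0119, 0.0893]
orientation: [0.043, 0.999, 0.001, -0.001]
ft_force: [0.6, -0.5, 1.1]
opening: 0.0005
```

```bash
python3 -c "
from h import *
go(.4485,.012,.06,85.2)
im=save('side','s1.png');cv2.imwrite('pics/s1z.png',cv2.resize(im[160:310,220:420,::-1],None,fx=4,fy=4))"
```

```text
t 3.3 pos [0.4478 0.0119 0.0893] F [ 0.6  -0.46  1.12] op 0.0005 -> shift [-0.0008  0.0002  0.0293] turn [ 0.07 -0.09 -0.08]
```

View pics/s1z.png

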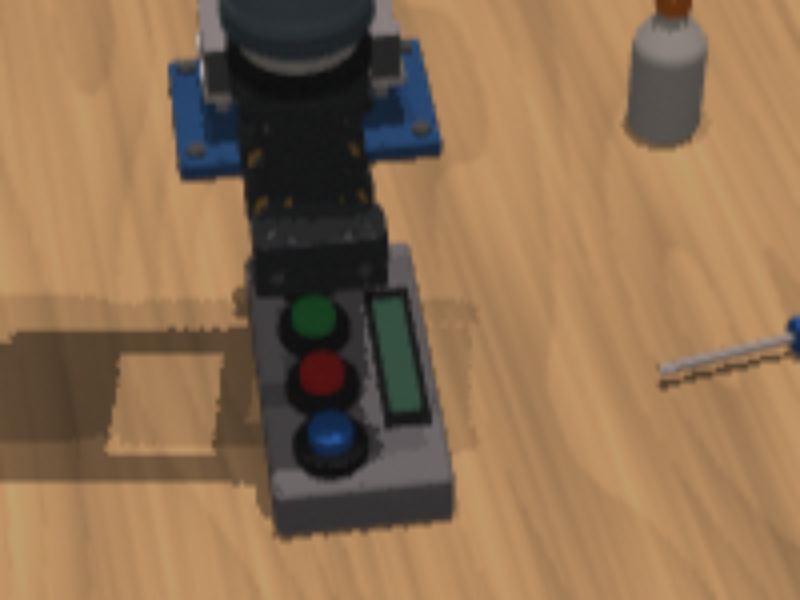

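The fingers are closed at z≈0.089, just behind and above green as seen from the side (zoomed 315,285; green at 313,318). That fits being directly over it.

>>> play_rows --rows '[[[-0.001,0,0.015],[0,0,0],0],[[-0.001,0,0.029],[0,0,0],0],[[-0.001,0,0.031],[0,0,0],0],[[-0.001,0,0.033],[0,0,0],0],[[-0.001,0,0.035],[0,0,0],0],[[-0.001,0,0.037],[0,0,0],0],[[-0.001,0,0.037],[0,0,0],0]]'

```text
time: 4.05
position: [0.4503, 0.0125, 0.0541]
orientation: [0.042, 0.999, 0.0, 0.001]
ft_force: [0.2, 2.1, 3.3]
opening: 0.0003
```

```bash
python3 -c "
from h import *
go(.4485,.012,.05,85.2)
im=save('side','s2.png');cv2.imwrite('pics/s2z.png',cv2.resize(im[160:310,220:420,::-1],None,fx=4,fy=4))"
```

```text
t 4.05 pos [0.4503 0.0125 0.0541] F [0.21 2.14 3.3 ] op 0.0003 -> shift [ 0.0018 -0.0006  0.0041] turn [0.06 0.17 0.01]
```

View pics/s2z.png

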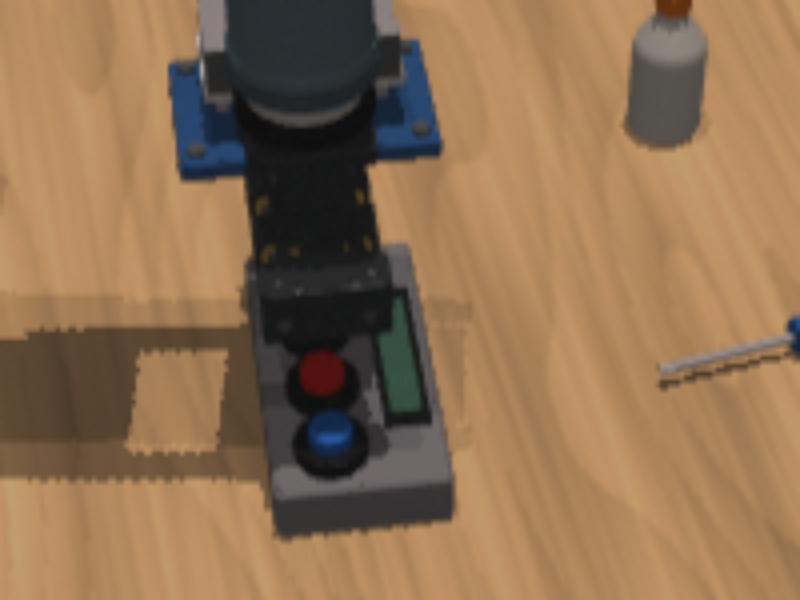

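The gripper is on the green key, which is partly down (3.3 N). I'll push it to the stop.

>>> play_rows --rows '[[[0.001,0,0.002],[0,0,0],0],[[0.001,0,0.004],[0,0,0],0],[[0.001,0,0.005],[0,0,0],0],[[0.001,0,0.005],[0,0,0],0]]'

```text
time: 4.5
position: [0.4504, 0.0124, 0.0511]
orientation: [0.042, 0.999, 0.0, 0.002]
ft_force: [-6.0, 3.7, 25.2]
opening: 0.0005
```

```bash
python3 -c "
from h import *
go(.4485,.012,.05,85.2)"
```

```text
t 4.5 pos [0.4504 0.0124 0.0511] F [-5.98  3.73 25.25] op 0.0005 -> shift [ 0.0019 -0.0005  0.0011] turn [0.05 0.24 0.01]
```

Green has hit its stop: 25 N at z≈0.051. Next is yellow.

>>> play_rows --rows '[[[0.001,0,-0.02],[0,0,0],0],[[0.001,0,-0.03],[0,0,0],0],[[0.001,0.023,-0.03],[0,0,0],0],[[0.001,0.046,-0.03],[0,0,0],0],[[0.001,0.046,-0.03],[0,0,0],0],[[0.001,0.046,-0.03],[0,0,0],0]]'

```text
time: 5.1
position: [0.4526, 0.0582, 0.0806]
orientation: [0.041, 0.999, 0.0, 0.002]
ft_force: [0.8, -0.7, 0.5]
opening: -0.0
```

```bash
python3 -c "
from h import *
go(.4523,.058,.0505,85.2)
im=save('side','s3.png');cv2.imwrite('pics/s3z.png',cv2.resize(im[160:310,220:420,::-1],None,fx=4,fy=4))"
```

```text
t 5.1 pos [0.4526 0.0582 0.0806] F [ 0.81 -0.74  0.54] op -0.0 -> shift [ 0.0004 -0.0002  0.0301] turn [0.02 0.18 0.09]
```

View pics/s3z.png

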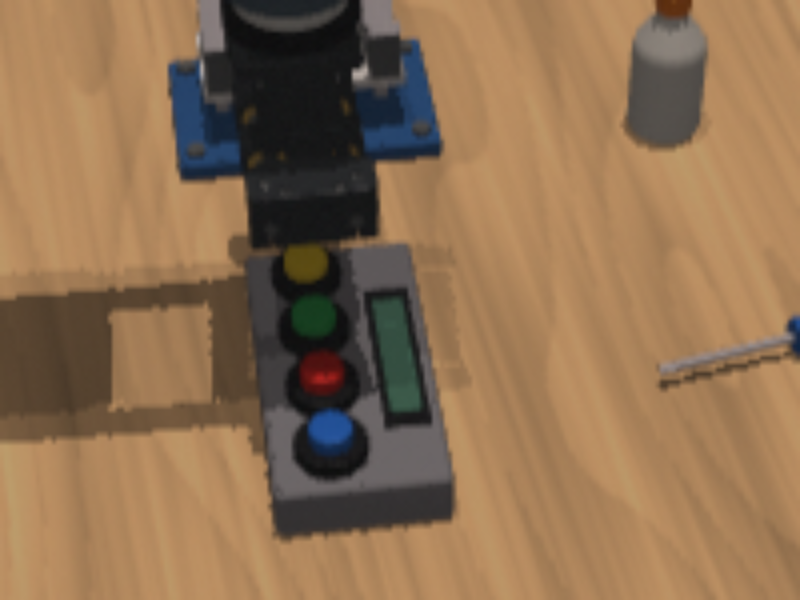

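The closed fingertips are just above yellow (zoomed 306,262). Pressing.

>>> play_rows --rows '[[[0,0,0.02],[0,0,0],0],[[0,0,0.024],[0,0,0],0],[[0,0,0.027],[0,0,0],0],[[0,0,0.029],[0,0,0],0],[[0,0,0.03],[0,0,0],0],[[0,0,0.0315],[0,0,0],0],[[0,0,0.0315],[0,0,0],0]]'

```text
time: 5.85
position: [0.4525, 0.0573, 0.0511]
orientation: [0.041, 0.999, -0.0, 0.001]
ft_force: [-12.9, -2.8, 24.9]
opening: 0.0005
```

```bash
python3 -c "
from h import *
go(.4523,.058,.0505,85.2)"
```

```text
t 5.85 pos [0.4525 0.0573 0.0511] F [-12.87  -2.82  24.87] op 0.0005 -> shift [0.0003 0.0007 0.0006] turn [-0.04  0.09  0.08]
```

Yellow has bottomed. Now blue, raised well clear so I don't touch red on the way.

>>> play_rows --rows '[[[0,0,-0.03],[0,0,0],0],[[0,0,-0.05],[0,0,0],0],[[0,-0.046,-0.055],[0,0,0],0],[[0,-0.092,-0.055],[0,0,0],0],[[0,-0.137,-0.055],[0,0,0],0],[[0,-0.137,-0.05],[0,0,0],0],[[0,-0.137,-0.03],[0,0,0],0],[[0,-0.137,-0.03],[0,0,0],0]]'

```text
time: 6.65
position: [0.4397, -0.0784, 0.0795]
orientation: [0.042, 0.999, 0.001, -0.001]
ft_force: [-0.0, 0.3, -0.2]
opening: 0.0006
```

```bash
python3 -c "
from h import *
go(.4405,-.0795,.0505,85.2)
im=save('side','s4.png');cv2.imwrite('pics/s4z.png',cv2.resize(im[160:310,220:420,::-1],None,fx=4,fy=4))"
```

```text
t 6.65 pos [ 0.4397 -0.0784  0.0795] F [-0.03  0.26 -0.18] op 0.0006 -> shift [-0.0009 -0.0011  0.029 ] turn [ 0.06 -0.09  0.02]
```

View pics/s4z.png

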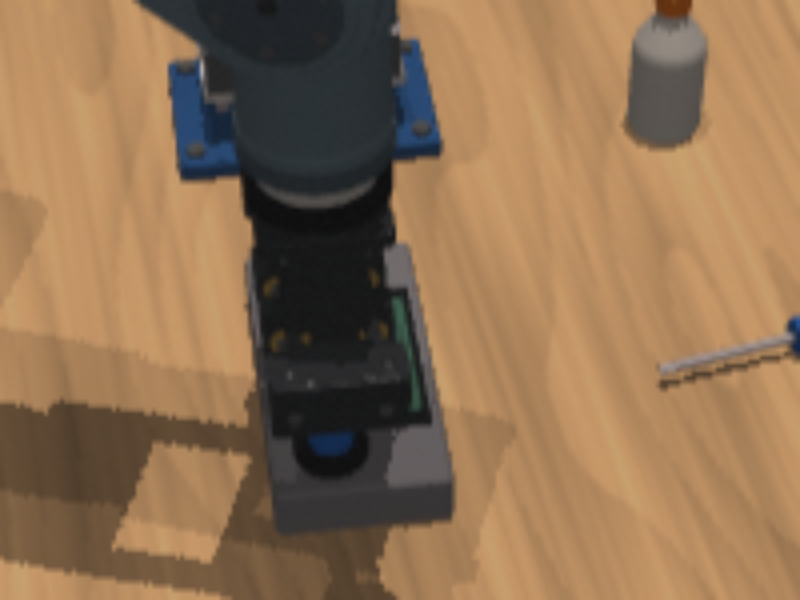

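The tips are just above blue (zoomed 332,440), with a small bias toward +y to correct.

>>> play_rows --rows '[[[-0.001,-0.003,0.018],[0,0,0],0],[[-0.001,-0.003,0.023],[0,0,0],0],[[-0.001,-0.003,0.026],[0,0,0],0],[[-0.001,-0.003,0.028],[0,0,0],0],[[-0.001,-0.003,0.029],[0,0,0],0],[[-0.001,-0.003,0.0305],[0,0,0],0],[[-0.001,-0.003,0.0305],[0,0,0],0]]'

```text
time: 7.4
position: [0.4412, -0.0809, 0.0512]
orientation: [0.041, 0.999, 0.001, -0.001]
ft_force: [-6.1, 5.8, 17.0]
opening: 0.0003
```

```bash
python3 -c "
from h import *
go(.4405,-.0795,.0505,85.2)"
```

```text
t 7.4 pos [ 0.4412 -0.0809  0.0512] F [-6.08  5.77 16.96] op 0.0003 -> shift [0.0008 0.0013 0.0007] turn [ 0.07 -0.07  0.09]
```

Blue has bottomed. Now the roller.

>>> play_rows --rows '[[[0,0,-0.04],[0,0,0],0],[[0,0,-0.08],[0,0,0],0.03],[[0,0,-0.1],[0,0,0],0.07],[[-0.03,-0.045,-0.1],[0,0,0],0.075],[[-0.055,-0.09,-0.1],[0,0,0],0.075],[[-0.08,-0.13,-0.1],[0,0,0],0.075],[[-0.108,-0.165,-0.1],[0,0,0],0.075],[[-0.108,-0.165,-0.1],[0,0,0],0.075]]'

```text
time: 8.2
position: [0.5376, -0.2597, 0.1507]
orientation: [0.043, 0.999, -0.001, 0.001]
ft_force: [0.5, -0.3, -0.0]
opening: 0.0541
```

```bash
python3 -c "
from h import *
go(.536,-.254,.1,85.1)
for n in('side','top'):
  im=save(n,n+'5.png')
  for t in('roller','saddle_seat'):
    for d in bot.landmark_of(n,t)[:6]: print(n,t,round(d['confidence'],2),c2w(n,d['location']).round(4))
  hsv=cv2.cvtColor(im,cv2.COLOR_RGB2HSV)
im=cv2.imread('pics/side5.png');cv2.imwrite('pics/s5z.png',cv2.resize(im[230:380,270:470],None,fx=4,fy=4))"
```

```text
t 8.2 pos [ 0.5376 -0.2597  0.1507] F [ 0.53 -0.3  -0.04] op 0.0541 -> shift [0.0021 0.0056 0.0507] turn [-0.08  0.08 -0.02]
side roller 0.86 [ 0.2191 -0.4241  0.0162]
side roller 0.73 [ 0.7539 -0.3801  0.0173]
side roller 0.68 [ 0.4786 -0.4315  0.0209]
side roller 0.67 [ 0.5371 -0.2525  0.0476]
side roller 0.57 [ 0.3308 -0.2345  0.0198]
side saddle_seat 0.74 [0.4517 0.0129 0.0531]
side saddle_seat 0.72 [0.4837 0.245  0.0882]
top roller 0.76 [ 0.5368 -0.2562  0.0489]
top roller 0.75 [ 0.3244 -0.2323  0.018 ]
top roller 0.71 [ 0.2194 -0.4169  0.0192]
top roller 0.65 [ 0.4804 -0.4327  0.0164]
top roller 0.62 [ 0.7417 -0.3746  0.0179]
top saddle_seat 0.96 [0.4837 0.2543 0.0882]
```

View pics/s5z.png

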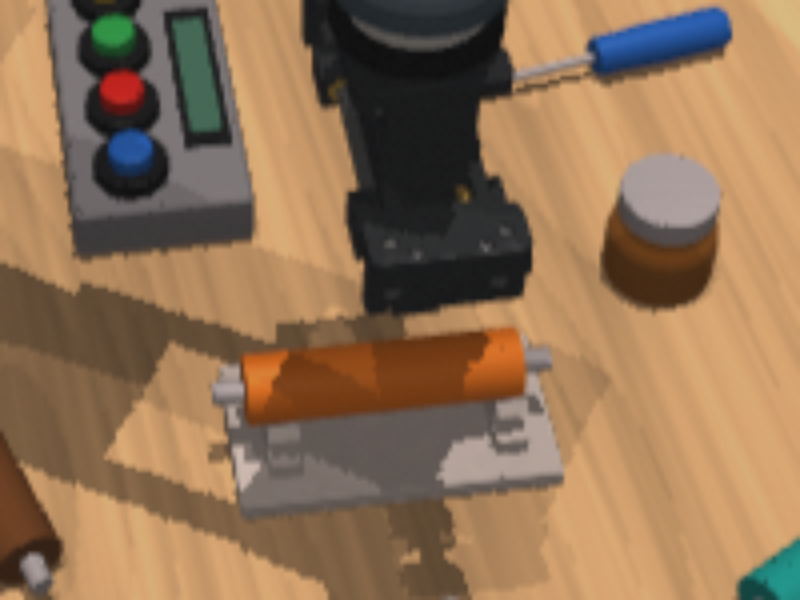

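The roller lies in the cradle (zoomed 385,375) and all keys are back up. The black block is the near end of the gripper body. I'll descend around the roller and grip.

>>> play_rows --rows '[[[0.0016,0.0052,0.03],[0,0,0],0.075],[[0.0016,0.0052,0.06],[0,0,0],0.075],[[0.0016,0.0052,0.09],[0,0,0],0.075],[[0.0016,0.0052,0.11],[0,0,0],0.075],[[0.0016,0.0052,0.121],[0,0,0],0.075],[[0.0016,0.0052,0.121],[0,0,0],0.075],[[0.0016,0.0052,0.121],[0,0,0],0.05]]' --grip_force 15

```text
time: 9.2
position: [0.5342, -0.2476, 0.0312]
orientation: [0.04, 0.999, 0.0, 0.0]
ft_force: [-0.3, 0.5, 1.1]
opening: 0.0691
```

```bash
python3 -c "
from h import *
go(.5365,-.2545,.0295,85.1)"
```

```text
t 9.2 pos [ 0.5342 -0.2476  0.0312] F [-0.26  0.47  1.05] op 0.0691 -> shift [-0.0028 -0.0067  0.0017] turn [0.03 0.   0.29]
```

>>> play_rows --rows '[[[-0.003,-0.0067,0.0017],[0,0,0],0.06],[[-0.003,-0.0067,0.0017],[0,0,0],0.05],[[-0.003,-0.0067,0.0017],[0,0,0],0.044]]'

```text
time: 9.5
position: [0.5373, -0.2552, 0.0304]
orientation: [0.04, 0.999, -0.0, 0.001]
ft_force: [0.4, 0.0, -0.2]
opening: 0.0464
```

```bash
python3 -c "
from h import *
go(.5365,-.2545,.0295,85.1)"
```

```text
t 9.5 pos [ 0.5373 -0.2552  0.0304] F [ 0.39  0.03 -0.23] op 0.0464 -> shift [0.0008 0.0006 0.0009] turn [-0.02  0.08  0.26]
```

>>> play_rows --rows '[[[0.0005,0.0005,0],[0,0,0],0.03],[[0.0005,0.0005,0],[0,0,0],0.03],[[0.0005,0.0005,0],[0,0,0],0.03],[[0.0005,0.0005,0],[0,0,0],0.03]]' --grip_force 6

```text
time: 9.9
position: [0.5371, -0.2527, 0.0306]
orientation: [0.04, 0.999, 0.001, 0.001]
ft_force: [1.7, 7.9, 3.0]
opening: 0.0359
```

```bash
python3 -c "
from h import *
go(.5365,-.2545,.0295,85.1)"
```

```text
t 9.9 pos [ 0.5371 -0.2527  0.0306] F [1.73 7.94 2.97] op 0.0359 -> shift [ 0.0004 -0.0018  0.0011] turn [0.14 0.07 0.26]
```

>>> play_rows --rows '[[[0,0.001,0],[0,0,0],0.03],[[0,0.001,0],[0,0,0],0.03],[[0,0.001,0],[0,0,0],0.03]]' --grip_force 20

```text
time: 10.2
position: [0.5372, -0.2521, 0.0308]
orientation: [0.041, 0.999, 0.001, 0.001]
ft_force: [-0.8, -0.9, 0.7]
opening: 0.0352
```

```bash
python3 -c "
from h import *
go(.5365,-.2525,.0295,85.1)"
```

```text
t 10.2 pos [ 0.5372 -0.2521  0.0308] F [-0.75 -0.94  0.72] op 0.0352 -> shift [ 0.0007 -0.0004  0.0013] turn [0.11 0.09 0.26]
```

The grip is centred with near-zero side force. Lifting.

>>> play_rows --rows '[[[0,0,-0.01],[0,0,0],0.03],[[0,0,-0.03],[0,0,0],0.03],[[0,0,-0.06],[0,0,0],0.03],[[0,0,-0.1],[0,0,0],0.03],[[0,0,-0.14],[0,0,0],0.03],[[0,0,-0.16],[0,0,0],0.03],[[0,0,-0.16],[0,0,0],0.03]]' --grip_force 25

```text
time: 10.9
position: [0.5387, -0.2534, 0.1951]
orientation: [0.04, 0.999, -0.001, 0.004]
ft_force: [-0.1, -0.0, -2.9]
opening: 0.0355
```

```bash
python3 -c "
from h import *
go(.4845,.25,.19,85.3)
for n in('side','top'):
  im=save(n,n+'6.png')
  for t in('roller',):
    for d in bot.landmark_of(n,t)[:6]: print(n,t,round(d['confidence'],2),c2w(n,d['location']).round(4))
"
```

```text
t 10.9 pos [ 0.5387 -0.2534  0.1951] F [-0.08 -0.01 -2.86] op 0.0355 -> shift [0.0947 0.4974 0.0037] turn [-0.08  0.44  0.06]
side roller 0.95 [ 0.3293 -0.235   0.0196]
side roller 0.81 [ 0.5386 -0.2551  0.2098]
side roller 0.76 [ 0.7507 -0.3787  0.017 ]
side roller 0.66 [ 0.2195 -0.4226  0.0155]
side roller 0.62 [ 0.4805 -0.4344  0.0228]
top roller 0.68 [ 0.4806 -0.4314  0.0167]
top roller 0.66 [ 0.2199 -0.4175  0.0185]
top roller 0.61 [ 0.7421 -0.3784  0.0176]
top roller 0.57 [ 0.5333 -0.2518  0.2066]
top roller 0.53 [ 0.3282 -0.2337  0.0169]
```

View pics/side6.png

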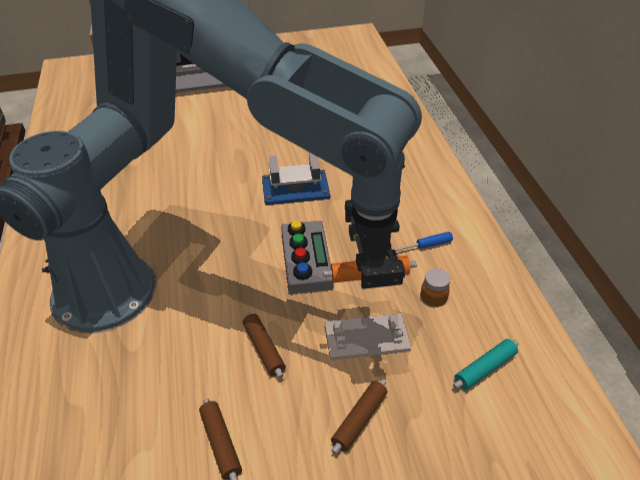

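The roller is held at (370,268) and the cradle is empty. Carrying it to above the gauge.

>>> play_rows --rows '[[[0.0095,0.04,0.0],[0,0.4,0],0.03],[[0.019,0.085,0.0],[0,0.4,0],0.03],[[0.027,0.13,0.0],[0,0.4,0],0.03],[[0.036,0.175,0.0],[0,0.4,0],0.03],[[0.045,0.22,0.0],[0,0.4,0],0.03],[[0.055,0.265,0.0],[0,0.4,0],0.03],[[0.064,0.31,0.0],[0,0.4,0],0.03],[[0.072,0.355,0.0],[0,0.4,0],0.03]]'

```text
time: 11.9
position: [0.4909, 0.11, 0.1883]
orientation: [0.041, 0.999, 0.002, -0.006]
ft_force: [1.1, 0.8, -2.5]
opening: 0.0349
```

```bash
python3 -c "
from h import *
go(.4845,.25,.17,85.3)"
```

```text
t 11.9 pos [0.4909 0.11   0.1883] F [ 1.06  0.8  -2.54] op 0.0349 -> shift [0.0176 0.139  0.019 ] turn [ 0.23 -0.69  0.04]
```

>>> play_rows --rows '[[[0.005,0.035,0.0],[0,-0.3,0],0.03],[[0.01,0.07,0.0],[0,-0.3,0],0.03],[[0.015,0.105,0.005],[0,-0.3,0],0.03],[[0.0176,0.13,0.01],[0,-0.3,0],0.03],[[0.0176,0.139,0.019],[0,-0.3,0],0.03],[[0.0176,0.139,0.019],[0,-0.3,0],0.03],[[0.0176,0.139,0.019],[0,-0.3,0],0.03],[[0.0176,0.139,0.019],[0,-0.3,0],0.03]]'

```text
time: 12.7
position: [0.4846, 0.2488, 0.1698]
orientation: [0.041, 0.999, 0.002, -0.004]
ft_force: [0.6, -0.8, -3.0]
opening: 0.0351
```

```bash
python3 -c "
from h import *
go(.4845,.25,.11,85.3)
for n in('side','top'):
  im=save(n,n+'7.png')
  for t in('roller','saddle_seat'):
    for d in bot.landmark_of(n,t)[:6]: print(n,t,round(d['confidence'],2),c2w(n,d['location']).round(4))
im=cv2.imread('pics/side7.png')[90:240,200:400];im2=cv2.imread('pics/top7.png')[200:300,130:263]
cv2.imwrite('pics/z7.png',np.vstack([cv2.resize(im,(400,300)),cv2.resize(im2,(400,300))]))
cv2.imwrite('pics/z7s.png',cv2.resize(im,(800,600)))
"
```

```text
t 12.7 pos [0.4846 0.2488 0.1698] F [ 0.58 -0.83 -2.97] op 0.0351 -> shift [-0.0003  0.0009  0.0598] turn [ 0.2  -0.43 -0.04]
side roller 0.88 [ 0.4807 -0.4311  0.0211]
side roller 0.7 [0.4832 0.2464 0.1823]
side roller 0.65 [ 0.3331 -0.2357  0.0206]
side roller 0.64 [ 0.2204 -0.4219  0.0132]
side saddle_seat 0.66 [0.4841 0.2454 0.0876]
top roller 0.89 [ 0.7492 -0.3732  0.0191]
top roller 0.88 [ 0.2208 -0.4194  0.019 ]
top roller 0.86 [ 0.3295 -0.2357  0.0182]
top roller 0.68 [ 0.4804 -0.4328  0.0174]
top saddle_seat 0.8 [0.4885 0.2537 0.0919]
```

View pics/z7s.png

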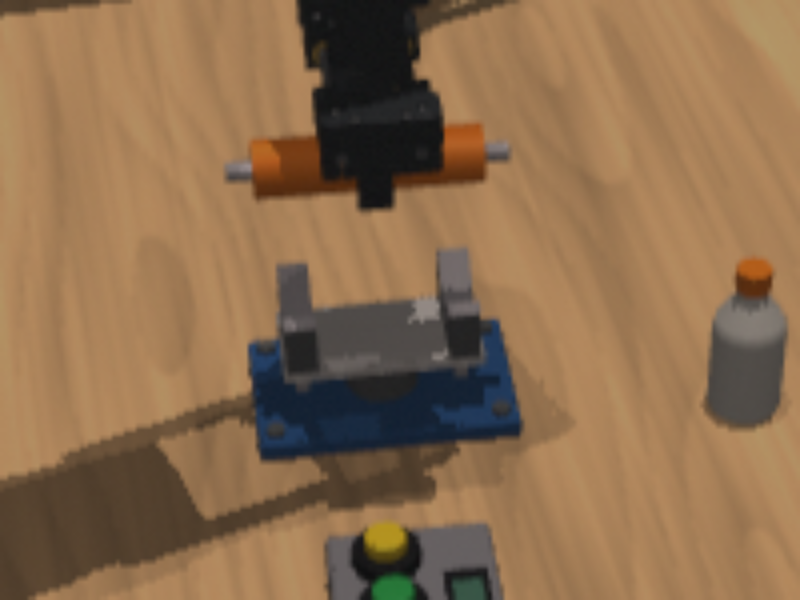

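View pics/z7.png

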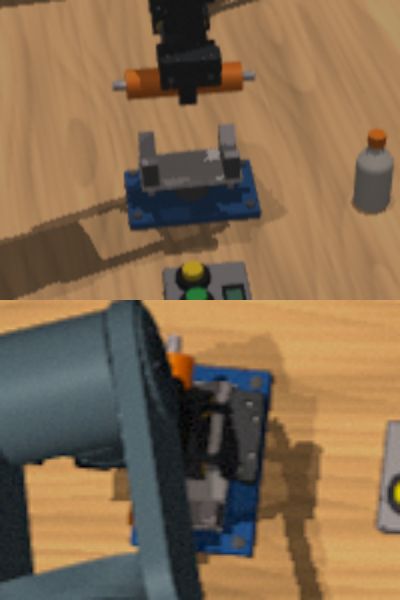

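Side view: the roller hangs level over the saddle. The stub ends at zoomed (228,171) and (510,150) and the V's at (297,318) and (460,302). I'll use the held roller as a calibration target for the side camera.

```bash
python3 -c "
from h import *
s=bot.read_state();P=s['position'];M=R.from_quat(s['orientation']).as_matrix()
C=P-M[:,2]*.0167
for n in('side','top'):
  for e in(-.086,-.07,0,.07,.086): print(n,e,proj(n,C+M[:,0]*e).round(1))
for n in('side','top'):
  print(n,'seat at .4845,.25', proj(n,[.4845,.25,.0905]).round(1))
hsv=cv2.cvtColor(cv2.imread('pics/side7.png'),cv2.COLOR_BGR2HSV)[90:160,230:350]
m=cv2.inRange(hsv,(6,150,60),(18,255,255));p=np.argwhere(m)[:,::-1]+[230,90]
for x in range(p[:,0].min(),p[:,0].max()+1,4):
  q=p[p[:,0]==x]; print(x,q[:,1].min(),q[:,1].max() ,end=' | ')
"
python3 - <<'E'
import cv2
im=cv2.imread('pics/side0.png')[140:210,250:340];cv2.imwrite('pics/g0s.png',cv2.resize(im,None,fx=8,fy=8,interpolation=cv2.INTER_CUBIC))
im=cv2.imread('pics/top0.png')[212:292,160:240];cv2.imwrite('pics/g0t.png',cv2.resize(im,None,fx=7,fy=7,interpolation=cv2.INTER_CUBIC))
E
```

```text
side -0.086 [326.5 125.8]
side -0.07 [320.  126.3]
side 0 [291.3 128.6]
side 0.07 [262.4 131. ]
side 0.086 [255.8 131.5]
top -0.086 [186.9 210.7]
top -0.07 [186.2 217.2]
top 0 [182.8 245.6]
top 0.07 [179.3 274.4]
top 0.086 [178.5 281.1]
side seat at .4845,.25 [292.8 160.6]
top seat at .4845,.25 [190.7 249.6]
262 125 127 | 266 125 138 | 270 125 138 | 274 124 138 | 278 124 137 | 282 135 137 | 286 135 137 | Traceback (most recent call last):
  File "<string>", line 12, in <module>
    q=p[p[:,0]==x]; print(x,q[:,1].min(),q[:,1].max() ,end=' | ')
                            ~~~~~~~~~~^^
    return umr_minimum(a, axis, None, out, keepdims, initial, where)
ValueError: zero-size array to reduction operation minimum which has no identity
```

View pics/g0s.png

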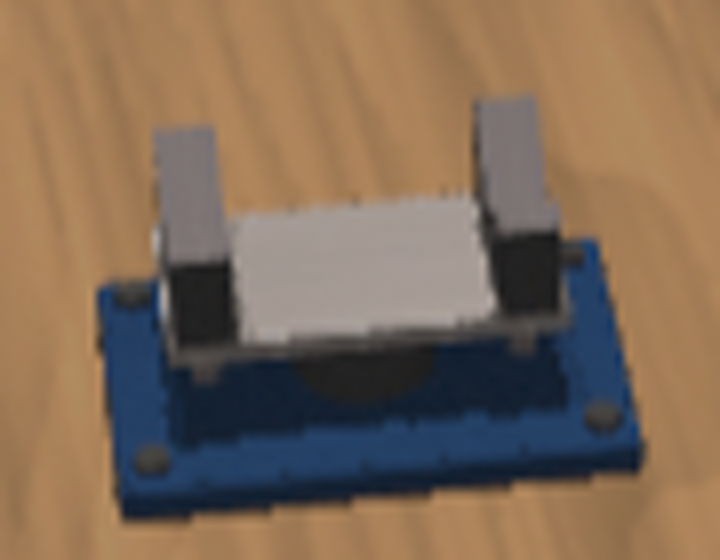

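View pics/g0t.png

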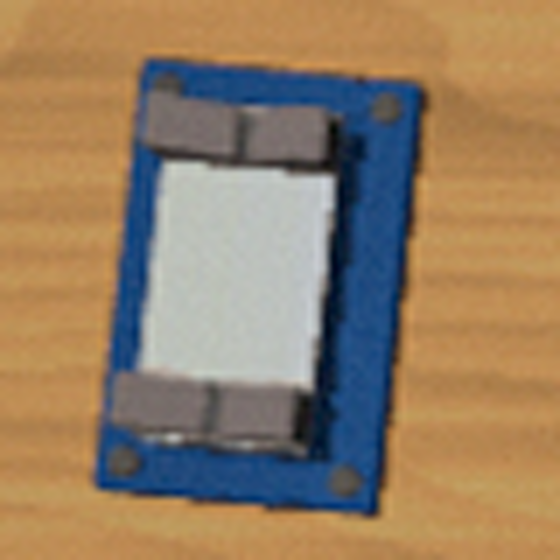

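```bash
python3 -c "
from h import *
r=ray('side',292.3,129.5,.1865);print('roller side',r,'tcp .4846 .2488')
a=ray('side',295.1,170.6,.0935);b=ray('side',293.2,154.3,.0935);print(a,b,(a+b)/2)
a=ray('top',194.4,231.0,.065);b=ray('top',190.3,270.6,.065);print('valley',a,b,(a+b)/2)
# top block top corners
q=[(148,97),(333,112),(300,450),(112,375)]
L=[(146,95),(333,110),(110,372),(300,388),(146,150),(330,165),(112,428),(296,443)]
w=[ray('top',u/7+160,v/7+212,.0935) for u,v in L];print('blocktops',np.mean(w,0))
"

```

```text
roller side [0.48658754 0.24615788 0.1865    ] tcp .4846 .2488
[0.48199783 0.20486591 0.0935    ] [0.4896192  0.27171093 0.0935    ] [0.48580851 0.23828842 0.0935    ]
valley [0.53641675 0.24720348 0.065     ] [0.43170274 0.25448269 0.065     ] [0.48405975 0.25084309 0.065     ]
blocktops [0.48241704 0.24683295 0.0935    ]
```

```bash
python3 -c "
import cv2
im=cv2.imread('pics/top7.png')[195:295,160:240];cv2.imwrite('pics/g7t.png',cv2.resize(im,None,fx=6,fy=6,interpolation=cv2.INTER_NEAREST))
im=cv2.imread('pics/side7.png')[110:200,250:350];cv2.imwrite('pics/g7s.png',cv2.resize(im,None,fx=6,fy=6,interpolation=cv2.INTER_NEAREST))
"
```

View pics/g7t.png

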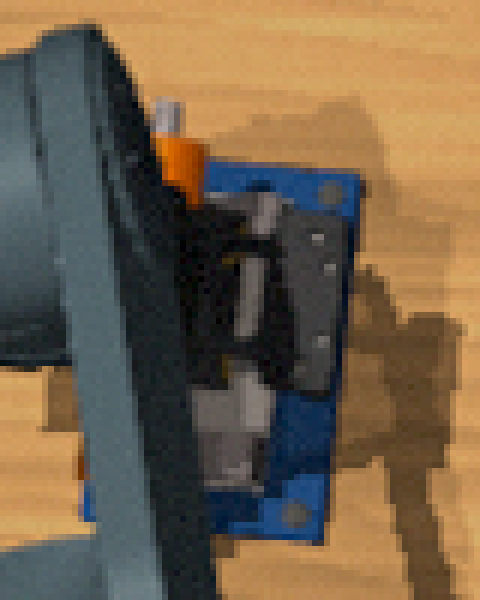

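View pics/g7s.png

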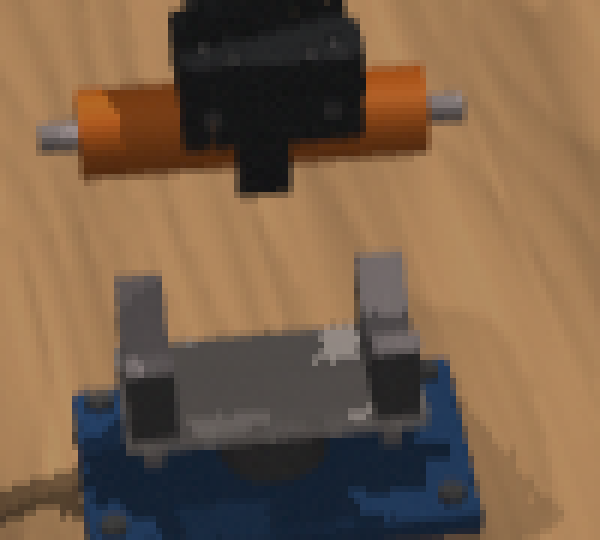

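>>> play_rows --rows '[[[0,0.0002,0.03],[0.1,-0.4,0],0.03],[[0,0.0002,0.055],[0.1,-0.4,0],0.03],[[0,0.0002,0.072],[0.1,-0.4,0],0.03],[[0,0.0002,0.082],[0.1,-0.4,0],0.03],[[0,0.0002,0.084],[0.1,-0.4,0],0.03],[[0,0.0002,0.084],[0.1,-0.4,0],0.03]]'

```text
time: 13.6
position: [0.4846, 0.2502, 0.0867]
orientation: [0.041, 0.999, 0.001, 0.001]
ft_force: [0.2, 1.0, -2.3]
opening: 0.035
```

```bash
python3 -c "
from h import *
go(.4845,.249,.0738,85.3)
for n in('side','top'):
  im=save(n,n+'8.png')
  for t in('roller','saddle_seat'):
    for d in bot.landmark_of(n,t)[:6]:
      w=c2w(n,d['location'])
      if w[1]>.1: print(n,t,round(d['confidence'],2),w.round(4))
im=cv2.imread('pics/top8.png')[195:295,160:240];cv2.imwrite('pics/g8t.png',cv2.resize(im,None,fx=6,fy=6,interpolation=cv2.INTER_CUBIC))
im=cv2.imread('pics/side8.png')[130:205,250:350];cv2.imwrite('pics/g8s.png',cv2.resize(im,None,fx=8,fy=8,interpolation=cv2.INTER_CUBIC))
"
```

```text
t 13.6 pos [0.4846 0.2502 0.0867] F [ 0.18  1.04 -2.29] op 0.035 -> shift [ 0.     -0.0012  0.0129] turn [ 0.15  0.06 -0.01]
side roller 0.78 [0.4809 0.2484 0.101 ]
side saddle_seat 0.83 [0.4841 0.2449 0.0899]
```

View pics/g8t.png

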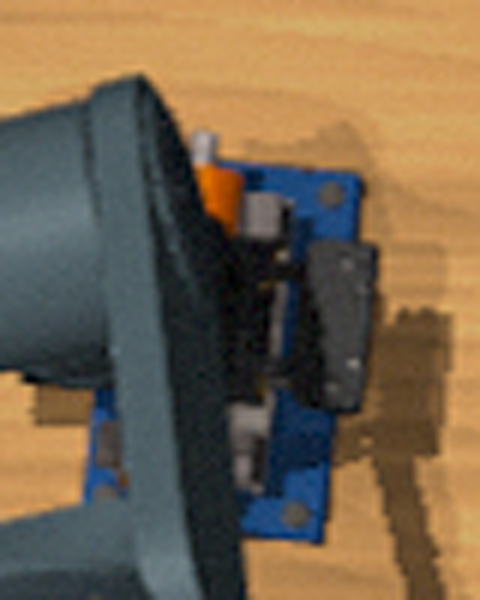

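View pics/g8s.png

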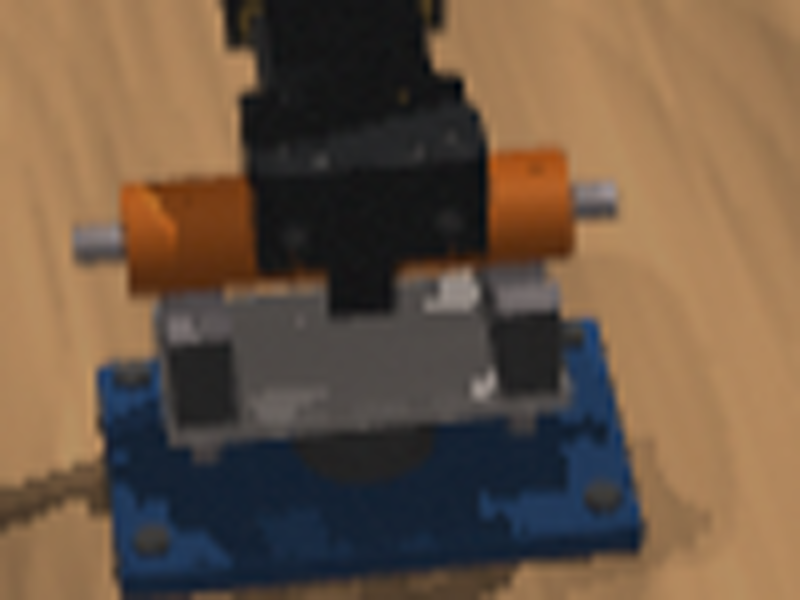

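The near-contact views put the roller within about 1–4 mm of the V centre (side: roller middle ~348, V's middle ~353, zoomed). I'll lower it slowly and use force to feel for the V sides.

>>> play_rows --rows '[[[-0.001,-0.001,0.003],[0.1,0,0],0.03],[[-0.001,-0.001,0.005],[0.1,0,0],0.03],[[-0.001,-0.001,0.007],[0.1,0,0],0.03],[[-0.001,-0.001,0.008],[0.1,0,0],0.03],[[-0.001,-0.001,0.009],[0.1,0,0],0.03],[[-0.001,-0.001,0.009],[0.1,0,0],0.03]]'

```text
time: 14.5
position: [0.4856, 0.2492, 0.0779]
orientation: [0.041, 0.999, 0.0, 0.001]
ft_force: [0.8, -0.2, -1.9]
opening: 0.0352
```

```bash
python3 -c "
from h import *
go(.4855,.249,.0738,85.3)"
```

```text
t 14.5 pos [0.4856 0.2492 0.0779] F [ 0.84 -0.23 -1.87] op 0.0352 -> shift [ 0.     -0.0002  0.0041] turn [ 0.06  0.09 -0.01]
```

>>> play_rows --rows '[[[0,0,0.001],[0,0,0],0.03],[[0,0,0.002],[0,0,0],0.03],[[0,0,0.002],[0,0,0],0.03]]'

```text
time: 14.8
position: [0.4857, 0.2494, 0.076]
orientation: [0.041, 0.999, 0.001, 0.001]
ft_force: [0.1, -0.4, -1.1]
opening: 0.0351
```

```bash
python3 -c "
from h import *
go(.4855,.249,.0738,85.3)"
```

```text
t 14.8 pos [0.4857 0.2494 0.076 ] F [ 0.15 -0.37 -1.05] op 0.0351 -> shift [ 0.0002 -0.0004  0.0022] turn [ 0.07  0.11 -0.  ]
```

>>> play_rows --rows '[[[0,0,0.0007],[0,0,0],0.03],[[0,0,0.0014],[0,0,0],0.03],[[0,0,0.0014],[0,0,0],0.03]]'

```text
time: 15.1
position: [0.486, 0.2497, 0.0751]
orientation: [0.041, 0.999, 0.001, 0.001]
ft_force: [-1.9, 1.6, 2.9]
opening: 0.0352
```

```bash
python3 -c "
from h import *
go(.4855,.249,.0738,85.3)"
```

```text
t 15.1 pos [0.486  0.2497 0.0751] F [-1.89  1.64  2.88] op 0.0352 -> shift [ 0.0005 -0.0008  0.0013] turn [ 0.11  0.15 -0.  ]
```

It touches lightly on the −y side, so I'll shift +y by about 1 mm.

>>> play_rows --rows '[[[0,0.001,0],[0,0,0],0.03],[[0,0.001,0],[0,0,0],0.03],[[0,0.001,0.0007],[0,0,0],0.03],[[0,0.001,0.0007],[0,0,0],0.03]]'

```text
time: 15.5
position: [0.4861, 0.2509, 0.0745]
orientation: [0.041, 0.999, 0.001, 0.001]
ft_force: [-0.5, 2.4, 1.2]
opening: 0.0349
```

```bash
python3 -c "
from h import *
go(.4855,.250,.0738,85.3)
print(bot.read_state()['torque'])
im=save('side','side9.png')[130:205,250:350,::-1];cv2.imwrite('pics/g9s.png',cv2.resize(im,None,fx=8,fy=8,interpolation=cv2.INTER_CUBIC))
"
```

```text
t 15.5 pos [0.4861 0.2509 0.0745] F [-0.54  2.38  1.21] op 0.0349 -> shift [ 0.0006 -0.0009  0.0007] turn [ 0.12  0.15 -0.01]
[ 0.22488278  0.09902386 -0.02374777]
```

View pics/g9s.png

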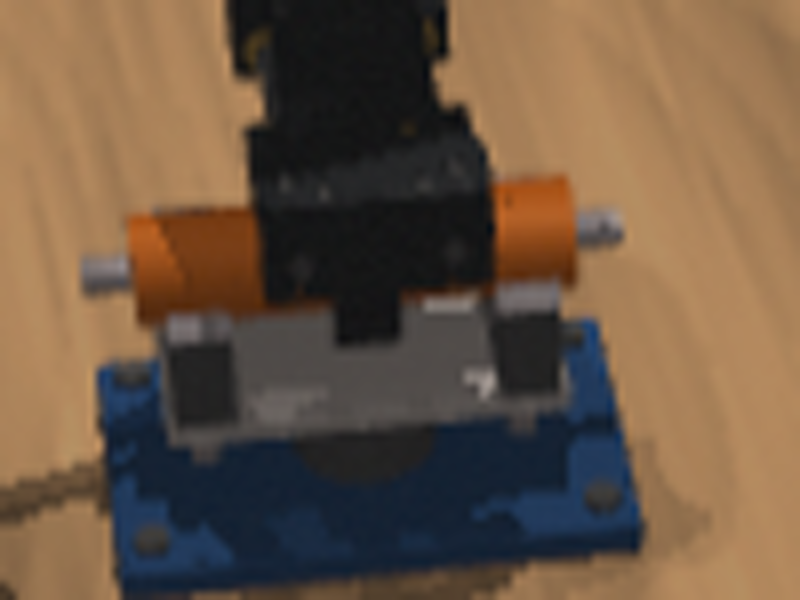

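Side view: the orange ends at ~133 and ~577 overhang the V's (160, 546) by about 8.5 and 9.6 mm, so it is centred lengthways. One last small nudge, then I'll open gently to release.

>>> play_rows --rows '[[[0,0.0007,0.0003],[0,0,0],0.03],[[0,0.0007,0.0005],[0,0,0],0.03],[[0,0.0007,0.0005],[0,0,0],0.03]]' --grip_force 10

```text
time: 15.85
position: [0.4863, 0.2514, 0.074]
orientation: [0.041, 0.999, 0.001, 0.001]
ft_force: [-0.7, -0.5, 1.0]
opening: 0.0358
```

```bash
python3 -c "
from h import *
go(.4855,.251,.0738,85.3)"
```

```text
t 15.85 pos [0.4863 0.2514 0.074 ] F [-0.65 -0.48  1.04] op 0.0358 -> shift [ 0.0007 -0.0005  0.0002] turn [0.11 0.16 0.  ]
```

It is seated: the height matches and side force is about zero. Releasing, rising, then closing the fingers.

>>> play_rows --rows '[[[0,0,0],[0,0,0],0.042],[[0,0,0],[0,0,0],0.055],[[0,0,0],[0,0,0],0.06],[[0,0,0],[0,0,0],0.06],[[0,0,-0.01],[0,0,0],0.06],[[0,0,-0.03],[0,0,0],0.06],[[0,0,-0.05],[0,0,0],0.06],[[0,0,-0.055],[0,0,0],0.06]]'

```text
time: 16.65
position: [0.4878, 0.2518, 0.1319]
orientation: [0.041, 0.999, 0.002, 0.004]
ft_force: [1.3, -0.2, -1.3]
opening: 0.06
```

>>> play_rows --rows '[[[0,0,-0.006],[0,0,0],0.04],[[0,0,-0.006],[0,0,0],0],[[0,0,-0.006],[0,0,0],0],[[0,0,-0.006],[0,0,0],0],[[0,0,-0.006],[0,0,0],0]]'

```text
time: 17.15
position: [0.4873, 0.2517, 0.1372]
orientation: [0.041, 0.999, 0.001, 0.003]
ft_force: [-0.0, -0.9, -0.0]
opening: 0.0218
```

```bash
python3 -c "
from h import *
go(.4858,.2514,.1085,85.3)
im=save('side','side10.png')[120:205,250:350,::-1];cv2.imwrite('pics/g10s.png',cv2.resize(im,None,fx=7,fy=7,interpolation=cv2.INTER_CUBIC))
"
```

```text
t 17.15 pos [0.4873 0.2517 0.1372] F [-0.02 -0.92 -0.03] op 0.0218 -> shift [ 0.0016 -0.0005  0.0287] turn [0.17 0.33 0.  ]
```

View pics/g10s.png

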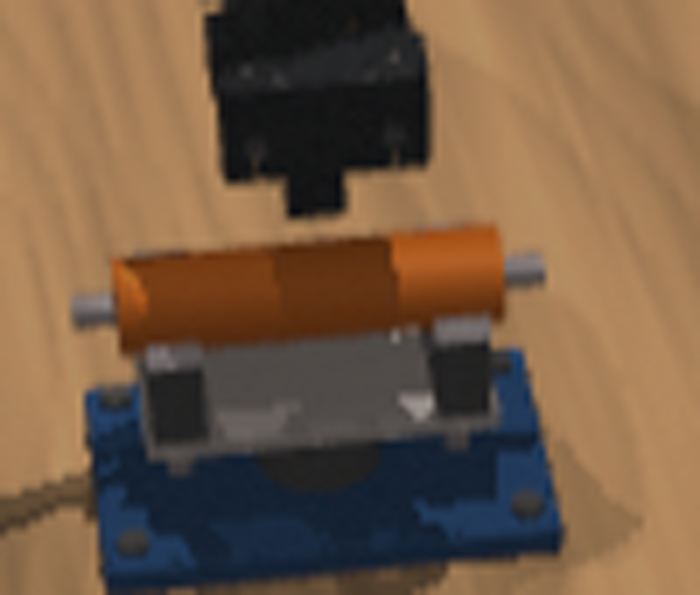

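The roller lies in the V unaided, along it (zoomed 310,290). Closing fully and pressing on its top.

>>> play_rows --rows '[[[0.001,-0.0003,0.01],[0,0.3,0],0],[[0.001,-0.0003,0.018],[0,0.3,0],0],[[0.001,-0.0003,0.02],[0,0.3,0],0],[[0.001,-0.0003,0.022],[0,0.3,0],0],[[0.001,-0.0003,0.0235],[0,0.3,0],0],[[0.001,-0.0003,0.0235],[0,0.3,0],0]]' --grip_force 20

```text
time: 17.8
position: [0.4865, 0.2515, 0.1137]
orientation: [0.041, 0.999, 0.001, 0.0]
ft_force: [0.3, -0.2, -0.0]
opening: 0.0007
```

```bash
python3 -c "
from h import *
go(.4858,.2514,.1085,85.3)"
```

```text
t 17.8 pos [0.4865 0.2515 0.1137] F [ 0.28 -0.17 -0.04] op 0.0007 -> shift [ 0.0007 -0.0002  0.0052] turn [0.17 0.04 0.01]
```

>>> play_rows --rows '[[[0.0005,0,0.002],[0.1,0,0],0],[[0.0005,0,0.004],[0.1,0,0],0],[[0.0005,0,0.0055],[0.1,0,0],0],[[0.0005,0,0.007],[0.1,0,0],0],[[0.0005,0,0.0085],[0.1,0,0],0],[[0.0005,0,0.01],[0.1,0,0],0],[[0.0005,0,0.01],[0.1,0,0],0]]'

```text
time: 18.5
position: [0.4861, 0.2517, 0.1039]
orientation: [0.041, 0.999, 0.001, 0.0]
ft_force: [-2.3, -0.2, 5.3]
opening: -0.0
```

```bash
python3 -c "
from h import *
go(.4858,.2514,.1005,85.3)"
```

```text
t 18.5 pos [0.4861 0.2517 0.1039] F [-2.26 -0.23  5.34] op -0.0 -> shift [ 0.0002 -0.0003  0.0034] turn [0.08 0.05 0.01]
```

>>> play_rows --rows '[[[0,0,0.0015],[0.1,0,0],0],[[0,0,0.003],[0.1,0,0],0],[[0,0,0.004],[0.1,0,0],0],[[0,0,0.004],[0.1,0,0],0],[[0,0,0.004],[0.1,0,0],0]]'

```text
time: 19.0
position: [0.4861, 0.2517, 0.1007]
orientation: [0.041, 0.999, -0.0, 0.0]
ft_force: [-4.1, -1.5, 8.4]
opening: 0.0006
```

```bash
python3 -c "
from h import *
go(.4858,.2514,.1005,85.3); print(bot.read_state()['torque'])
im=save('side','side11.png');cv2.imwrite('pics/g11s.png',cv2.resize(im[120:205,250:350,::-1],None,fx=7,fy=7,interpolation=cv2.INTER_CUBIC)); save('top','top11.png')
for i in range(4): bot.capture('side'); s=bot.read_state(); print(s['time'],s['position'].round(4),s['ft_force'].round(1))
"
```

```text
t 19.0 pos [0.4861 0.2517 0.1007] F [-4.09 -1.54  8.44] op 0.0006 -> shift [ 0.0003 -0.0003  0.0002] turn [-0.03  0.05  0.02]
[-0.1853406   0.55596804  0.03693382]
19.15 [0.4861 0.2517 0.1007] [-3.9 -2.   8.6]
19.2 [0.4861 0.2517 0.1006] [-3.7 -1.7  8.2]
19.25 [0.4861 0.2517 0.1007] [-3.6  0.2  8.2]
19.3 [0.4861 0.2517 0.1007] [-4.9 -1.4  8.9]
```

View pics/g11s.png

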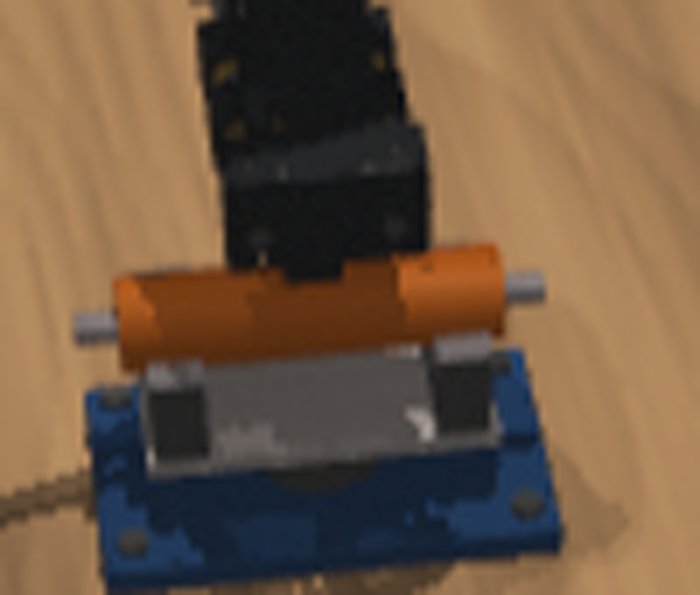

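View pics/top11.png

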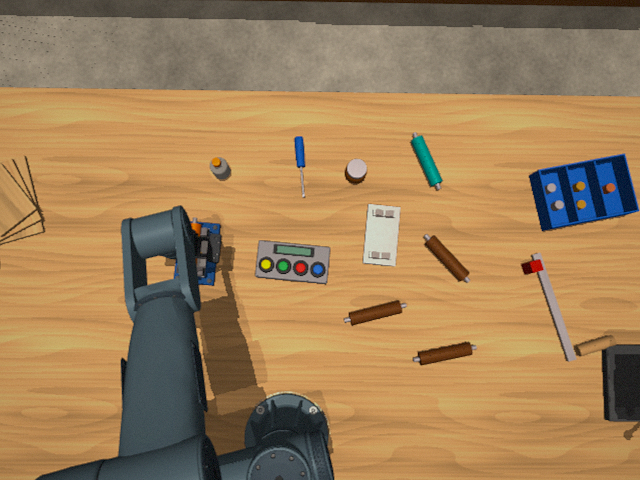

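The saddle has clearly sunk: TCP z is 0.1007 against 0.1085 for first contact, so about 7.8 mm. The roller lies along the V (zoomed 310,310). The bystanders are unmoved at (219,168), (300,165) and (356,171) in the top view. The push is steady at about 8.5 N, so I'm handing in.

```bash
python3 -c "
from h import *
bot.finish_job(); go(.4858,.2514,.1005,85.3)"
```

```text
the job is handed in; nothing more can be done
the job is handed in; nothing more can be done
```

The job is handed in at about 19.3 s of the 67 s allowed, with the arm still pressing the roller in the saddle. The hand-in gives no verdict, so what follows is my own readings.

- **Keys:** I pressed green, then yellow, then blue with the closed fingertips. Each went down to its stop, at fingertip height 0.051 m and 17–25 N. I lifted well clear when passing red and never touched it. A picture taken after the blue press showed green, red and blue back up; yellow was mostly out of frame.
- **Roller:** I took the orange roller out of the cradle and lowered it into the V by feel until the side force was about zero. I then let it go so it settled by itself. The side picture shows it lying along the V, about 0.5 mm from centre lengthways.
- **Press:** The closed fingertips push down on top of the roller with about 8.5 N. They sit about 7.8 mm below the height of the unpressed roller's top, so the saddle has sunk well past the halfway point.
- **Bystanders:** The glue bottle, screwdriver and jar look unmoved in the last top picture.

**Disagreements:**
- The side and top cameras disagreed by several millimetres on the saddle's y position, so I relied on force for the final centring.
- While pressing there is a small sideways force of about −4 N along the V and −1.5 N across it. The across-V part is small against the downward push, so both sides of the V should be loaded, but I couldn't measure each side separately.

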